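Scoop the hex nuts from a tilt bin into the tin

ROBOT

A 6-joint arm with a two-finger parallel gripper is mounted at the origin on a cart in front of the work surface, level with it; the furniture and walls round the work are solid. World frame = base frame: x ahead of the robot, y to its left, z up, the work surface at z = 0. Lengths are in m, angles in degrees, forces in N, time in s.
With the tool pointing down it reaches from about 0.35 to 0.875 m from the base axis. Payload 4.2 kg.
Tool frame: the origin (TCP) lies at the very end of the fingers, on their centre line; the grasp point (between the pads) lies 19 mm behind it; z points along the fingers, y is the line along which they close (so a half turn about z gives the same grasp; the last joint's range is limited). The gripper opens to 87 mm and grips with 3 to 60 N. Pads are 19 mm wide; open, the fingers measure 117 mm over their backs; the gripper's body (75 mm by 190 mm) begins 51 mm behind the grasp point.
Start: joints at [83.686, 22.042, 0.453, 0, -68.411, -14.817], TCP at [0.225, 0.583, 0.191] pointing down, gripper open.
Joint ranges: [-179.83, 179.83], [-69.29, 118.12], [-61.27, 80.66], [-181.25, 117.63], [-171.15, -9.14], [-177.46, 177.46]. Speed limits (degrees/s): [159.86, 159.86, 180, 180, 180, 180].

INTERFACE

Orientations are given as a 3x3 rotation matrix whose columns are the frame's x, y, z axes.
In Python, from station import monitor, cams, ticket gives the robot as it stands.
- The arm moves only by the tool drive_tool, never from a script. Its argument "moves" is a list of rows, each an object with "delta_pos": the shift along the tool's x, y, z in mm, a list of three; "turn": the turn about the tool's z in rad; "claw": the opening, from 0 (shut) to 1 (fully open). A call has 1 to 12 rows; each row shifts and turns the commanded pose from where the row before left it, along the tool's axes as they then stand; what a row does not reach is not made up. A row lasts 1/8 s, in which the tool goes at most 62.5 mm and 10.7 degrees, less where a joint would pass 70% of its speed; a pose out of reach is approached as far as the arm can. A call is refused whole if a number of a shift passes 62.5 or a number of a turn 0.188, either way. A call with a gripper value outside its range is refused whole. The fingers move at their own pace and stop on an object; the grip force is fixed at half the most. Time passes only in rows, so rows that do not move let the fingers close. It gives the time, the measured TCP pose, the force, the opening and the grip force at its end, in the units of the state.
- monitor.sense(): the state, without advancing time (a new reading comes with each control period).
- cams.capture(name): name is "scene" or "top" or "wrist"; returns a dict with "color" (420x560x3 uint8, red, green, blue), "range_z" (420x560 float32, m along the optical axis (not along the pixel's ray), 0 where there is no reading), "vertical_fov" (degrees; the focal length in pixels is half the picture's height over the tangent of half this angle, whatever the lens; pixels are square), "cx", "cy" (the principal point, pixels), "extrinsics" (4x4, takes a point from camera to world coordinates). Camera axes: x right, y down, z forward; pixel columns grow to the right and rows downward; lengths in m; the calibration is good to about 2 mm. A picture is of the moment at which its call begins.
- ticket.finish_job(): hands the job in; it is judged then, once.
The state is a dict: "time_s": time; "joints": joint angles; "joint_velocities": joint speeds; "effort": joint torques, N m; "tcp_pos": TCP position; "ee_rot": TCP orientation; "wrist_force": force on the tool from outside, world axes, zero at the start; "moment": the same for the moment, N m; "gripper_width": opening from 0.0 (shut) to 1.0 (fully open); "gripper_force": force on a finger pad.
Only numpy, scipy, OpenCV 4.12 (cv2) and the standard library are available. Lean on these libraries where they do the work, as an engineer would, in place of code of your own. Each camera call takes 0.05 s, during which the arm holds its last target. There are 200 camera calls.

TASK

Fetch the three hex nuts from the yellow tilt-out bin: bring the open white tin up in front of that bin so that it catches them, swing the bin forward onto its stop, and scoop all three nuts over its lip into the tin. Then push the bin fully home and shut the tin's lid, leaving the tin standing on the bench. Keep the other two bins shut and do not knock over or push away the whetstone, the jar, the glue bottle or the sanding block.

Things in the scene. Friction and masses are not known exactly. Their poses are not given: they have to be found in the camera images.
- bin_yellow (a joint): tilt of the yellow bin that holds the nuts: 0 shut, 0.91 rad on its stop. It turns about point bin_yellow_hinge, lip forward and down (toward that point's -x). With the nuts in, it falls shut when let go below 0.5 rad and open, onto its stop, beyond 0.65; empty, these are 0.2 and 0.4. 0.06 N m move it. Open-topped trough of smooth plastic (friction 0.2), 92 mm wide inside, walls 2.5 mm
- bin_yellow_hinge (a point): fixed hinge axis of the yellow bin, mid-width, 42 mm over the bench; x back into the rack, y along the row, z up. Bin shut, inside outline (x, z from here, mm): lip (-38, 60), (-30, 36), (-25, 30), (18, 3), floor to (50, 3), top of back wall (65, 32). Between bins, grey holders reach 14 mm above the hinge, 40 mm behind x = 20. Base plate: 8 mm thick, to x = -40
- bin_yellow_lip (a point): middle of the inner edge of the yellow bin's lip (top front edge), moving with it; a rolled rim 7 mm thick lies outside it. Bin on its stop, inside outline (x, z from bin_yellow_hinge, mm): lip (-71, 7), trough bottom (-47, -2) to (-39, -2), where the nuts slide to by themselves and stay, 20 degree slope up to (9, 16), (28, 41), top of back wall (15, 71), leaning forward
- nut_1_center (a point): centre of a steel hex nut, 21 mm across flats, 24 mm across corners, 12.8 mm thick, about 28 g; lies flat on the yellow bin's floor at the start, the three in a row across the bin 29 mm apart
- nut_2_center (a point): second nut, like nut_1
- nut_3_center (a point): third nut, like nut_1
- tin_center (a point): centre of the white steel tin, half-way up its body (16 mm above its underside). Body 76 mm (x) by 112 mm (y), 32 mm high, walls and floor 2 mm, open above, inside 72 by 108 mm; about 0.35 kg with lid. z up; the lid is hinged along the +x wall. It starts to the left or right, hinge side roughly toward the robot
- tin_lid (a joint): the tin's lid: 0 shut (flat, its top 36 mm above the bench), 1.92 fully open, leaning back 20 degrees beyond the +x wall, its free edge about 105 mm up. Light and free-swinging: pushed past upright (below about 1.5) it falls shut, otherwise it falls open. Hinge 38 mm toward +x from the tin's centre, 33 mm up
- tin_lid_edge (a point): middle of the lid's free edge, 77 mm from its hinge, with a small steel tab; the lid is 114 mm wide
- bin_red (a joint): tilt of the red bin (dowel pins inside), like bin_yellow; must stay shut (0)
- bin_red_hinge (a point): fixed hinge axis of the red bin, mid-width, 42 mm over the bench; axes as for bin_yellow_hinge
- bin_blue (a joint): tilt of the blue bin (brass spacers inside), like bin_yellow; must stay shut (0)
- bin_blue_hinge (a point): fixed hinge axis of the blue bin, mid-width, 42 mm over the bench; axes as for bin_yellow_hinge. The three bins stand in one straight row, 106 mm apart, in any order
- whetstone_center (a point): centre of a loose grey sharpening stone, 45x100x30 mm, a bystander
- jar: loose round jar with red lid near the bench's front edge, 66 mm across, 86 mm tall, origin at the centre of its underside; a bystander
- glue: loose small blue glue bottle with white tip near the bench's front edge, 22 mm across, 78 mm tall, origin at the centre of its underside; a bystander
- sander: loose wooden sanding block, 62x112x36 mm, origin at the centre of its underside; a bystander

How it is judged:
By the outcome, as a careful person would: the job done as asked, in the order asked, and still so for the second after the job is handed in, with the robot touching nothing.
It also fails if it takes over 72 s, if anything falls off the work surface, if the arm or the gripper's body presses on something with over 40 N, if the wrist force passes 120 N, or if a joint passes its speed limit or range.

## Working session

There is one attempt and no reset: what is moved stays moved. The work goes in short steps, Python scripts to look and compute and a tool call to move; the robot and the scene stay as the last step left them, time stands still between calls to the robot, and variables do not carry over. Pictures are saved under pics/ and viewed, at most 10 in all, crops included, and the job is handed in when it is done.

Besides the shell and the picture viewer there is one more tool, called after "Call:" as name([rows], argument=value, ...), one row to a line, values as JSON. drive_tool: Moves the arm, as the interface text tells. Its arguments: {"type":"object","properties":{"moves":{"type":"array","items":{"type":"object","properties":{"delta_pos":{"type":"array","items":{"type":"number"}},"turn":{"type":"number"},"claw":{"type":"number"}}}}},"required":["moves"]}

```bash
ls; mkdir -p pics
cat > h.py <<'E'
import numpy as np, cv2
from station import monitor, cams, ticket
def cap(n):
    c=cams.capture(n); c['f']=210/np.tan(np.radians(c['vertical_fov'])/2); return c
def cloud(c):
    z=c['range_z']; v,u=np.mgrid[:420,:560]
    p=np.stack([(u-c['cx'])/c['f']*z,(v-c['cy'])/c['f']*z,z],-1)
    E=c['extrinsics']; return p@E[:3,:3].T+E[:3,3]
def ray(c,u,v,z):
    E=c['extrinsics']; d=E[:3,:3]@np.array([(u-c['cx'])/c['f'],(v-c['cy'])/c['f'],1]); o=E[:3,3]
    return o+d*(z-o[2])/d[2]
E
python3 - <<'E'
from h import *
import pickle
D={n:cap(n) for n in("scene","top")}
pickle.dump(D,open('d0.pkl','wb'))
for n,c in D.items():
    cv2.imwrite(f'pics/{n}0.png',c['color'][:,:,::-1]); print(n,c['f'],c['extrinsics'].round(3).tolist(), (c['range_z']>0).mean())
s=monitor.sense(); print(s['tcp_pos'],s['ee_rot'],s['time_s'],s['gripper_width'])
E
```

```text
pics
scene 443.65088132169365 [[0.662, -0.581, 0.474, 0.044], [-0.75, -0.512, 0.42, -0.519], [-0.002, -0.633, -0.774, 0.921], [0.0, 0.0, 0.0, 1.0]] 0.9958545918367347
top 493.38910837182834 [[0.028, -0.983, 0.181, 0.304], [-1.0, -0.028, -0.002, -0.037], [0.007, -0.181, -0.984, 1.374], [0.0, 0.0, 0.0, 1.0]] 0.9960969387755102
[0.22507877 0.58241262 0.18987323] [[ 9.32692185e-01 -3.60672857e-01 -6.14621254e-04]
 [-3.60673366e-01 -9.32690298e-01 -1.87907028e-03]
 [ 1.04478367e-04  1.97427169e-03 -9.99998046e-01]] 0.1 0.9957438348716663
```

View pics/scene0.png

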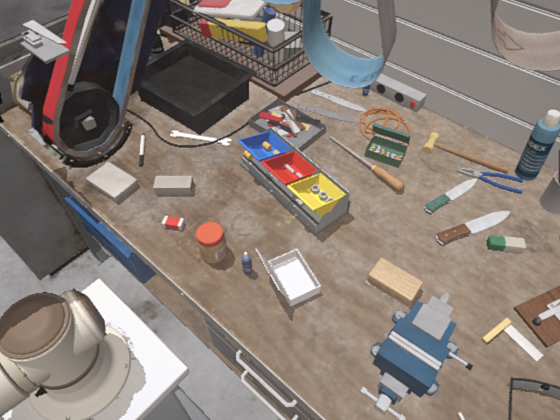

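View pics/top0.png

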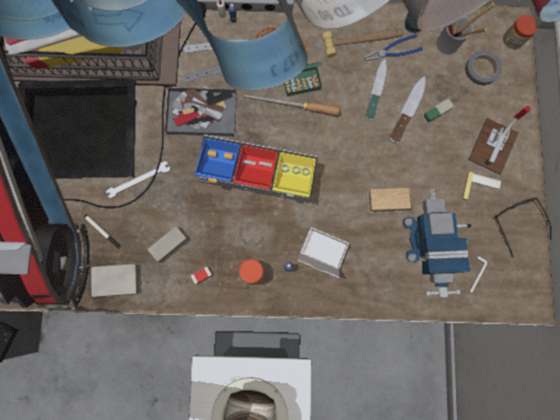

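The scene view shows the bin row, with the yellow bin at (315,190) and the tin at (293,278), its lid open toward the robot. The jar is at (210,240), the glue at (247,262) and the sander at (395,280). In the top view the yellow bin is at (295,173) and the tin at (324,250).

Run:
```python
from h import *
import pickle
D=pickle.load(open('d0.pkl','rb'))
def cl(c,m):
    P=cloud(c); k=cv2.morphologyEx(m.astype('uint8'),cv2.MORPH_OPEN,np.ones((2,2)))
    return P[(k>0)&(c['range_z']>0)]
for n,c in D.items():
    h=cv2.cvtColor(c['color'],cv2.COLOR_RGB2HSV); P=cloud(c)
    H,S,V=h[...,0].astype(int),h[...,1],h[...,2]
    box=(P[...,0]>.35)&(P[...,0]<.9)&(abs(P[...,1])<.35)&(P[...,2]<.2)
    for nm,m in dict(yellow=(abs(H-26)<6)&(S>130)&(P[...,2]>.04),red=((H<6)|(H>174))&(S>150)&(P[...,2]>.03),blue=(abs(H-112)<10)&(S>120)&(P[...,2]>.03),white=(S<40)&(V>120)).items():
        m=m&box; k,lab,st,ce=cv2.connectedComponentsWithStats(m.astype('uint8'))
        for i in range(1,k):
            if st[i,4]<40: continue
            p=P[lab==i]; 
            print(n,nm,st[i].tolist(),'med',np.median(p,0).round(3),'lo',np.percentile(p,2,0).round(3),'hi',np.percentile(p,98,0).round(3))
            if nm!='white':
                t=p[p[:,2]>.092]
                if len(t)>5: print('   lipbox',len(t),cv2.minAreaRect((t[:,:2]*1000).astype('float32')), t[:,2].max().round(3))
c=D['top'];x0,y0=180,120
cv2.imwrite('pics/ctop.png',cv2.resize(c['color'][125:290,185:425,::-1],None,fx=3.3,fy=3.3,interpolation=cv2.INTER_CUBIC))
c=D['scene']
cv2.imwrite('pics/cscene.png',cv2.resize(c['color'][120:315,190:430,::-1],None,fx=3,fy=3,interpolation=cv2.INTER_CUBIC))
```

```text
scene yellow [287, 173, 58, 43, 1129] med [ 0.645 -0.093  0.067] lo [ 0.58  -0.151  0.045] hi [ 0.695 -0.049  0.106]
   lipbox 153 ((604.9461669921875, -94.02703094482422), (105.67719268798828, 56.79209899902344), 73.08383178710938) 0.107
scene red [259, 112, 24, 10, 101] med [0.799 0.209 0.053] lo [0.781 0.175 0.046] hi [0.819 0.238 0.059]
scene red [262, 152, 54, 33, 925] med [0.672 0.021 0.064] lo [ 0.598 -0.044  0.044] hi [0.713 0.055 0.106]
   lipbox 123 ((621.9881591796875, 7.4241943359375), (100.93804168701172, 54.21651077270508), 84.75141906738281) 0.109
scene red [206, 234, 17, 13, 64] med [ 0.364 -0.021  0.082] lo [ 0.351 -0.025  0.073] hi [ 0.393 -0.01   0.089]
scene blue [238, 131, 52, 30, 788] med [0.688 0.129 0.066] lo [0.614 0.06  0.044] hi [0.731 0.16  0.106]
   lipbox 110 ((637.3182373046875, 113.1939697265625), (102.27310180664062, 45.17670822143555), 83.02362060546875) 0.108
scene white [254, 105, 96, 89, 954] med [0.814 0.122 0.019] lo [ 0.699 -0.123 -0.   ] hi [0.895 0.258 0.084]
scene white [194, 135, 24, 8, 107] med [0.64  0.325 0.005] lo [ 0.617  0.294 -0.002]
[... 2708 characters left out ...]
] lo [ 0.689 -0.164 -0.007] hi [ 0.732 -0.069  0.085]
top white [157, 160, 14, 13, 117] med [0.667 0.272 0.005] lo [ 0.653  0.255 -0.003] hi [0.689 0.287 0.013]
top white [135, 167, 21, 17, 157] med [0.64  0.323 0.005] lo [ 0.62   0.297 -0.005] hi [0.664 0.348 0.011]
top white [147, 225, 39, 36, 631] med [0.447 0.246 0.03 ] lo [ 0.406  0.203 -0.002] hi [0.492 0.291 0.035]
top white [297, 227, 53, 51, 1607] med [ 0.439 -0.184  0.003] lo [ 0.376 -0.245 -0.004] hi [ 0.495 -0.123  0.104]
top white [126, 264, 10, 14, 126] med [0.368 0.338 0.025] lo [0.352 0.325 0.02 ] hi [0.387 0.349 0.032]
top white [169, 273, 13, 7, 42] med [ 0.359  0.224 -0.   ] lo [ 0.351  0.207 -0.005] hi [0.365 0.236 0.006]
```

View pics/ctop.png

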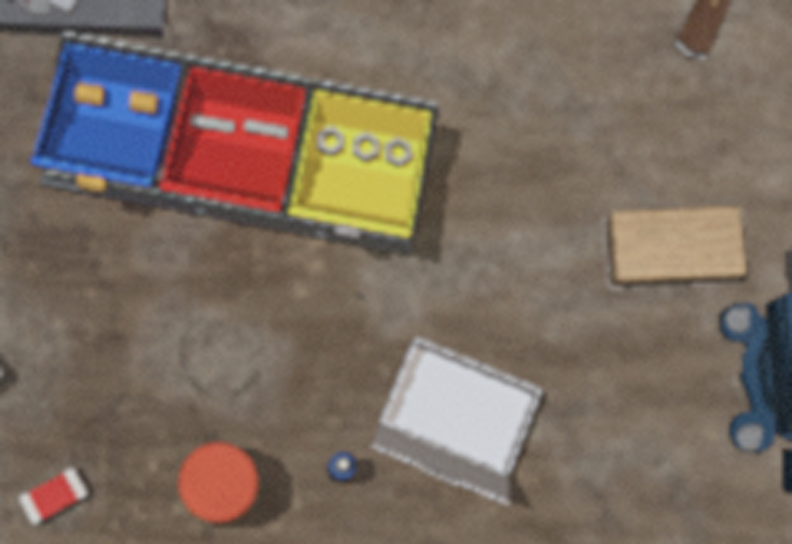

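View pics/cscene.png

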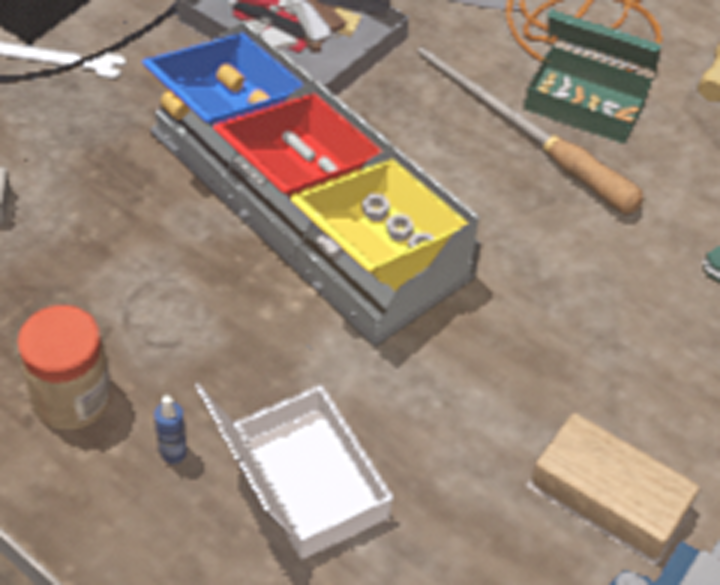

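The crops show the bin row at about 10° yaw, with yellow at the right end and three nuts on its floor. The tin is yawed about 20°, with its lid leaning toward the robot; its rim corners in the top crop are at (418,345), (540,390), (505,470) and (385,430).

Run:
```python
from h import *
import pickle
D=pickle.load(open('d0.pkl','rb'))
Q=np.vstack([cloud(c)[c['range_z']>0] for c in D.values()])
print('heightmap cm, rows x=.1.., cols y=.7..-.4')
for x in np.arange(.1,.75,.05):
    r=[]
    for y in np.arange(.7,-.45,-.05):
        m=(abs(Q[:,0]-x)<.025)&(abs(Q[:,1]-y)<.025); r.append('%4d'%(Q[m,2].max()*100) if m.any() else '   .')
    print('%.2f'%x,''.join(r))
T=D['top'];P=cloud(T);h=cv2.cvtColor(T['color'],cv2.COLOR_RGB2HSV);S,V,H=h[...,1],h[...,2],h[...,0]
m=(S<40)&(V>120)
k,lab,st,ce=cv2.connectedComponentsWithStats(m.astype('uint8'))
i=lab[250,324]; p=P[lab==i]; f=p[(abs(p[:,2])<.012)]
# tin rim points: all cloud points z .027-.037 around tin
for n,c in D.items():
    q=cloud(c).reshape(-1,3); r=q[(abs(q[:,0]-.45)<.1)&(abs(q[:,1]+.18)<.1)]
    fl=r[(r[:,2]>.0)&(r[:,2]<.1)]
    a=r[(abs(r[:,2]-.031)<.006)]; print(n,'rim',len(a),cv2.minAreaRect((a[:,:2]*1000).astype('float32')))
    a=r[r[:,2]>.085]; print('lid top',len(a),a.mean(0).round(3),a.min(0).round(3),a.max(0).round(3))
    r=q[(abs(q[:,0]-.40)<.06)&(abs(q[:,1]+.06)<.05)&(q[:,2]>.05)]; print('glue',r.mean(0).round(3) if len(r) else 0)
    r=q[(abs(q[:,0]-.55)<.12)&(abs(q[:,1]+.32)<.07)&(abs(q[:,2]-.036)<.008)]; print('sander',r.mean(0).round(3),r.min(0).round(3),r.max(0).round(3))
```

```text
heightmap cm, rows x=.1.., cols y=.7..-.4
0.10  -82 -83 -83 -83 -82 -82 -83 -83 -83 -83 -74   0   0  20  21  21   0   0 -76 -83 -83 -83 -83
0.15  -83 -83 -83 -83  33 -83 -83 -83 -83 -82 -74   1   0   0   0   0   0   0 -74 -83 -83 -83 -83
0.20  -83 -83 -83  24  33 -83 -83 -82 -83 -83 -83 -83 -83 -83 -83 -83 -83 -82 -83 -83 -83 -83 -83
0.25    0   0   0  33  34  10   0   0   0   0   0   0   0   0   0   0   0   0   0   0   0   0   0
0.30   21  21  32  33  24  24   3   3   3   0   0   0   0   0   0   0   0   0   0   0   0   0   0
0.35   23 -62  32  38  38  36   3   3   3   0   0   2   2   9   9   8   0   0  10   0   0   0   1
0.40  -62 -62  38  38  38  38   3   3   3   3   0   2   2   9   9   7  10  11  11   5   0   0   2
0.45    .   .   .  32  43  43   1   0   3   3   4   1   0   0   0   0   4   4   3   3   0   0   2
0.50    .   .   0  34  46  48   1   0   0   3   3   0   0   0   0   0   0   3   3   0   0   0   1
0.55    .   0   2  38  41  50   1   1   1   0   0   1   0   0   1   0   9  10   0   0   3   4   4
0.60    0   3  10  38  37  50  10  10   1   0   0  10  10  10  10  10  10  10   0   0   3   4   4
0.65    0   9   8  38  45  46  10  10   1   1   0  10   9  10   7   9   6   9   0   0   0   0   0
0.70    .  10   9  33  51  53   6  11   1   1   0   9   8   8   8   8   8   8   0   0   0   0   0
scene rim 305 ((421.9449157714844, -172.97259521484375), (128.27430725097656, 136.32122802734375), 68.0106430053711)
lid top 112 [ 0.387 -0.17   0.101] [ 0.365 -0.221  0.085] [ 0.413 -0.114  0.113]
glue [ 0.376 -0.037  0.071]
sander [ 0.583 -0.353  0.034] [ 0.45  -0.39   0.028] [ 0.62  -0.25   0.039]
top rim 140 ((422.161865234375, -167.56553649902344), (132.18699645996094, 136.44715881347656), 67.76346588134766)
lid top 132 [ 0.387 -0.165  0.098] [ 0.364 -0.219  0.085] [ 0.411 -0.112  0.115]
glue [ 0.382 -0.047  0.073]
sander [ 0.587 -0.352  0.033] [ 0.458 -0.39   0.028] [ 0.619 -0.252  0.041]
```

Call:
drive_tool([
  {"delta_pos":[0,53,0],"turn":0,"claw":1},
  {"delta_pos":[0,53,0],"turn":0,"claw":1},
  {"delta_pos":[0,53,0],"turn":0,"claw":1},
  {"delta_pos":[1,54,0],"turn":0,"claw":1},
  {"delta_pos":[47,18,0],"turn":0,"claw":1},
  {"delta_pos":[47,18,0],"turn":0,"claw":1},
  {"delta_pos":[47,17,0],"turn":0,"claw":1},
  {"delta_pos":[47,17,0],"turn":0,"claw":1},
])

```text
time_s: 1.1
tcp_pos: [0.3003, 0.2496, 0.1909]
ee_rot: [[0.933, -0.36, 0.0], [-0.36, -0.933, 0.0], [-0.0, -0.0, -1.0]]
wrist_force: [0.2, 0.5, 0.3]
gripper_width: 1.0
gripper_force: 0.0
```

Call:
drive_tool([
  {"delta_pos":[34,36,-14],"turn":0,"claw":1},
  {"delta_pos":[34,36,-14],"turn":0,"claw":1},
  {"delta_pos":[34,36,-14],"turn":0,"claw":1},
  {"delta_pos":[34,36,-14],"turn":0,"claw":1},
  {"delta_pos":[34,36,-14],"turn":0,"claw":1},
  {"delta_pos":[34,36,-14],"turn":0,"claw":1},
  {"delta_pos":[34,36,-14],"turn":0,"claw":1},
  {"delta_pos":[34,36,-14],"turn":0,"claw":1},
  {"delta_pos":[0,0,0],"turn":0,"claw":1},
])

```text
time_s: 2.22
tcp_pos: [0.4502, -0.1183, 0.3028]
ee_rot: [[0.931, -0.365, -0.0], [-0.365, -0.931, -0.0], [0.0, 0.0, -1.0]]
wrist_force: [-0.8, 1.0, -0.3]
gripper_width: 1.001
gripper_force: 0.0
```

Run:
```python
from h import *
import pickle
s=monitor.sense(); print(s['time_s'],s['tcp_pos'].round(4),s['ee_rot'].round(3).tolist())
c=cap('wrist'); pickle.dump(c,open('w1.pkl','wb')); print(c['f'],c['extrinsics'].round(3).tolist())
cv2.imwrite('pics/w1.png',c['color'][:,:,::-1])
```

```text
2.225 [ 0.4502 -0.1183  0.3028] [[0.931, -0.365, -0.0], [-0.365, -0.931, -0.0], [0.0, 0.0, -1.0]]
370.2505038839708 [[-0.365, -0.902, -0.23, 0.513], [-0.931, 0.354, 0.091, -0.143], [-0.001, 0.248, -0.969, 0.497], [0.0, 0.0, 0.0, 1.0]]
```

View pics/w1.png

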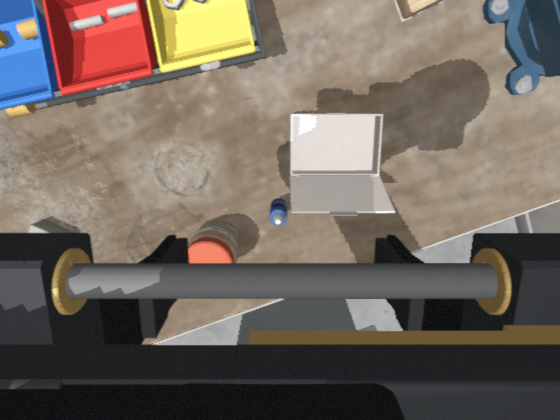

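The wrist view shows the tin's front rim corners at (291,114) and (382,114) and its hinge line near row 176. The front rim of the yellow bin runs from about (163,70) to (256,50), and the glue bottle is at (279,212).

Run:
```python
from h import *
import pickle
c=pickle.load(open('w1.pkl','rb')); P=cloud(c)
h=cv2.cvtColor(c['color'],cv2.COLOR_RGB2HSV).astype(int);H,S,V=h[...,0],h[...,1],h[...,2]
for nm,m,c0,c1 in(('y',(abs(H-27)<7)&(S>120),172,248),('r',((H<6)|(H>174))&(S>140),68,145)):
    m[100:]=0
    us=np.arange(c0,c1); vs=np.array([np.where(m[:,u])[0].max() for u in us])
    k=np.polyfit(us,vs,1); r=vs-np.polyval(k,us); g=abs(r)<2; k=np.polyfit(us[g],vs[g],1)
    vm=np.array([np.where(m[:,u])[0].max() for u in us])
    a=np.array([ray(c,u,np.polyval(k,u)+.5,.100) for u in(c0,c1)]); d=a[1]-a[0]
    zz=[P[int(np.polyval(k,u))-1,u] for u in range(c0,c1,8)]
    print(nm,'edge',a.round(4).tolist(),'angle of row (dx/dy)',np.degrees(np.arctan(d[0]/d[1])).round(2),'z',np.median(np.array(zz)[:,2]).round(4))
    # side extents just above edge
    for row in (0,):
        xs=np.where(m)[1]; 
        for uu,nmn in((xs.min(),'L'),(xs.max(),'R')):
            pass
    for side in range(4,20,5):
        line=[(u,int(np.polyval(k,u))-side) for u in range(c0-30,c1+30) if 0<=np.polyval(k,u)-side]
        on=[u for u,v in line if m[v,u]]; print('  off',side,on[0],on[-1],[ray(c,u,np.polyval(k,u)-side,.100)[:2].round(4).tolist() for u in (on[0],on[-1])])
g=cv2.cvtColor(c['color'],cv2.COLOR_RGB2GRAY)
w=(S<50)&(V>120)
k,lab,st,ce=cv2.connectedComponentsWithStats(w.astype('uint8'));i=lab[150,335];print(st[i])
for nm,(u,v),z in(('FL',(291,114),.032),('FR',(382.5,114),.032),('BL',(290.5,175.5),.034),('BR',(383,175.5),.034)):
    print(nm,ray(c,u,v,z)[:2].round(4), P[int(v)+1,int(u)-(0 if 'L' in nm else 1)].round(4))
print(g[110:118,330],[g[v,335] for v in range(168,185)],[g[150,u] for u in range(286,298)],[g[150,u] for u in range(374,388)])
m=(abs(H-112)<12)&(S>100)&(np.mgrid[:420,:560][0]>195)&(np.mgrid[:420,:560][0]<225);p=P[m];print('glue',np.median(p,0).round(3),p.max(0).round(3))
```

```text
y edge [[0.589, -0.0537, 0.1], [0.576, -0.1318, 0.1]] angle of row (dx/dy) 9.48 z 0.1034
  off 4 161 254 [[0.5948, -0.0442], [0.5789, -0.1395]]
  off 9 158 254 [[0.5997, -0.0432], [0.5832, -0.1413]]
  off 14 159 252 [[0.6038, -0.0463], [0.5878, -0.141]]
  off 19 157 251 [[0.6083, -0.0463], [0.5922, -0.1418]]
r edge [[0.6075, 0.0559, 0.1], [0.594, -0.0257, 0.1]] angle of row (dx/dy) 9.44 z 0.1044
  off 4 60 151 [[0.6128, 0.0622], [0.5968, -0.0339]]
  off 9 59 156 [[0.6173, 0.0608], [0.6002, -0.0412]]
  off 14 58 156 [[0.6218, 0.0594], [0.6045, -0.0433]]
  off 19 57 155 [[0.6262, 0.058], [0.6089, -0.0444]]
[ 289  113  107  104 9573]
FL [ 0.5034 -0.1519] [ 0.5023 -0.1515  0.0325]
FR [ 0.4626 -0.2559] [ 0.4622 -0.2539  0.032 ]
BL [ 0.433  -0.1241] [ 0.4325 -0.1232  0.0332]
BR [ 0.3903 -0.2331] [ 0.3813 -0.2381  0.001 ]
[ 96  96 106 167 192 223 226 225] [np.uint8(222), np.uint8(220), np.uint8(187), np.uint8(142), np.uint8(136), np.uint8(148), np.uint8(197), np.uint8(152), np.uint8(160), np.uint8(163), np.uint8(160), np.uint8(159), np.uint8(161), np.uint8(160), np.uint8(159), np.uint8(161), np.uint8(161)] [np.uint8(85), np.uint8(86), np.uint8(91), np.uint8(106), np.uint8(166), np.uint8(209), np.uint8(220), np.uint8(222), np.uint8(222), np.uint8(222), np.uint8(222), np.uint8(223)] [np.uint8(122), np.uint8(117), np.uint8(116), np.uint8(124), np.uint8(169), np.uint8(207), np.uint8(192), np.uint8(114), np.uint8(90), np.uint8(90), np.uint8(89), np.uint8(89), np.uint8(88), np.uint8(87)]
glue [ 0.402 -0.095  0.059] [ 0.406 -0.082  0.062]
```

Call:
drive_tool([
  {"delta_pos":[8,41,20],"turn":0,"claw":1},
  {"delta_pos":[8,41,20],"turn":0,"claw":1},
  {"delta_pos":[8,42,20],"turn":0,"claw":1},
  {"delta_pos":[0,0,50],"turn":0,"claw":1},
  {"delta_pos":[0,0,50],"turn":0,"claw":1},
  {"delta_pos":[0,0,50],"turn":0,"claw":1},
  {"delta_pos":[0,0,50],"turn":0,"claw":1},
  {"delta_pos":[0,0,20],"turn":0,"claw":1},
  {"delta_pos":[0,0,12],"turn":0,"claw":1},
  {"delta_pos":[0,0,0],"turn":0,"claw":1},
])

```text
time_s: 3.52
tcp_pos: [0.4269, -0.2394, 0.0106]
ee_rot: [[0.933, -0.359, -0.001], [-0.359, -0.933, 0.0], [-0.001, 0.0, -1.0]]
wrist_force: [-0.0, -0.2, 0.6]
gripper_width: 1.004
gripper_force: 0.0
```

Call:
drive_tool([
  {"claw":0,"delta_pos":[0,0,0],"turn":0},
  {"claw":0,"delta_pos":[0,0,0],"turn":0},
  {"claw":0,"delta_pos":[0,0,0],"turn":0},
  {"claw":0,"delta_pos":[0,0,0],"turn":0},
  {"claw":0,"delta_pos":[0,0,0],"turn":0},
  {"claw":0,"delta_pos":[0,0,0],"turn":0},
  {"claw":0,"delta_pos":[0,0,0],"turn":0},
])

```text
time_s: 4.4
tcp_pos: [0.4271, -0.2402, 0.0108]
ee_rot: [[0.933, -0.361, -0.0], [-0.361, -0.933, 0.0], [-0.0, 0.0, -1.0]]
wrist_force: [0.5, -0.8, 0.1]
gripper_width: 0.29
gripper_force: 0.0
```

Call:
drive_tool([
  {"claw":0,"delta_pos":[0,0,0],"turn":0},
  {"claw":0,"delta_pos":[0,0,0],"turn":0},
  {"claw":0,"delta_pos":[0,0,0],"turn":0},
  {"claw":0,"delta_pos":[0,0,0],"turn":0},
  {"claw":0,"delta_pos":[0,0,0],"turn":0},
])

```text
time_s: 5.03
tcp_pos: [0.4271, -0.2401, 0.0109]
ee_rot: [[0.933, -0.36, -0.0], [-0.36, -0.933, 0.0], [-0.0, -0.0, -1.0]]
wrist_force: [-0.9, 0.3, 0.1]
gripper_width: 0.003
gripper_force: 0.0
```

Run:
```python
from h import *
c=cap('wrist'); d=cap('scene')
cv2.imwrite('pics/w2.png',np.hstack([c['color'][:,80:480,::-1],cv2.resize(d['color'][200:340,210:344,::-1],(400,420))]))
```

```text
(no output)
```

View pics/w2.png

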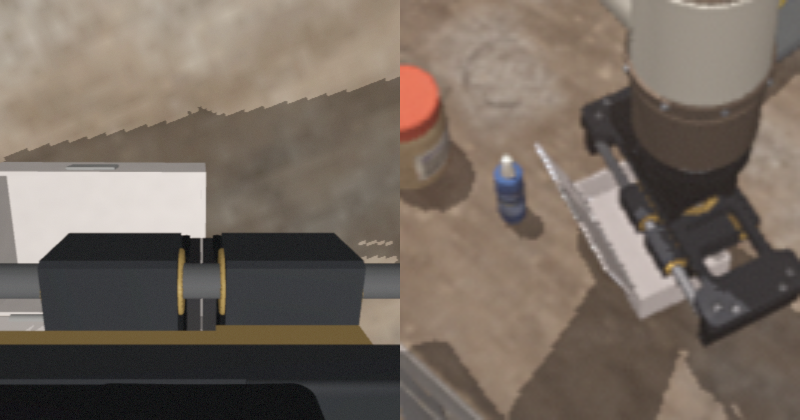

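The left half (wrist view) shows the fingers closed on the tin's right wall near column 203, with the wall between the pads. I'll test the grip with a short drag.

Call:
drive_tool([
  {"claw":0,"delta_pos":[0,0,0],"turn":0},
  {"claw":0,"delta_pos":[0,0,-1],"turn":0},
  {"claw":0,"delta_pos":[8,0,0],"turn":0},
  {"claw":0,"delta_pos":[12,0,0],"turn":0},
])

```text
time_s: 5.62
tcp_pos: [0.4466, -0.2476, 0.012]
ee_rot: [[0.933, -0.36, 0.0], [-0.36, -0.933, -0.0], [0.0, 0.0, -1.0]]
wrist_force: [0.1, 0.2, 0.1]
gripper_width: 0.006
gripper_force: 0.0
```

Run:
```python
from h import *
s=monitor.sense();print(s['gripper_width'],s['gripper_force'],s['wrist_force'],s['tcp_pos'])
c=cap('wrist');d=cap('scene')
g=cv2.cvtColor(c['color'],cv2.COLOR_RGB2GRAY);print(g[155:175,180].tolist()); print(g[200,270:300].tolist())
P=cloud(d).reshape(-1,3); a=P[(P[:,2]>.09)&(P[:,2]<.115)&(P[:,0]<.47)&(P[:,0]>.34)&(P[:,1]<-.105)&(P[:,1]>-.18)];print(a.mean(0),a[:,0].min(),a[:,0].max())
```

```text
0.005565584514224768 0.0 [0.09248835 0.23418355 0.09415097] [ 0.44655673 -0.24762876  0.01200193]
[128, 125, 128, 127, 126, 125, 125, 123, 123, 122, 124, 121, 122, 121, 120, 120, 122, 121, 123, 123]
[174, 174, 174, 174, 176, 174, 176, 175, 175, 174, 174, 175, 175, 174, 167, 143, 126, 126, 126, 127, 126, 128, 127, 130, 130, 131, 130, 130, 133, 132]
[ 0.39493152 -0.15038645  0.10415144] 0.37946465572144206 0.44933626735808957
```

Run:
```python
from h import *
c=cap('wrist');d=cap('scene')
cv2.imwrite('pics/w3.png',np.hstack([c['color'][:,80:480,::-1],cv2.resize(d['color'][200:340,210:344,::-1],(400,420))]))
```

```text
(no output)
```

View pics/w3.png

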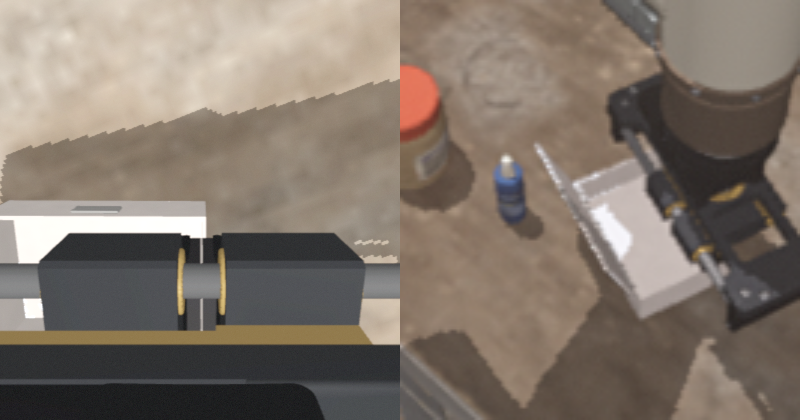

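The tin stayed put while the tool moved 20 mm, so the wall isn't between the pads. I'll check the heights before retrying.

Run:
```python
from h import *
c=cap('wrist');d=cap('scene'); t=cap('top')
s=monitor.sense(); p=s['tcp_pos']; R=s['ee_rot']
P=cloud(c); print('cx',c['cx'],c['cy'],'bench',P[60,200],P[100,450],'tinrim',P[206,180],P[206,250],'floor',P[225,200])
ut=lambda c,x:(lambda q:(q[0]/q[2]*c['f']+c['cx'],q[1]/q[2]*c['f']+c['cy']))(c['extrinsics'][:3,:3].T@(np.array(x)-c['extrinsics'][:3,3]))
print('tcp pix wrist',ut(c,p),'scene',ut(d,p),'top',ut(t,p))
print('wrist z along col283',[(v,P[v,283].round(3).tolist()) for v in range(228,335,12)])
for n,k in(('scene',d),('top',t)):
    Q=cloud(k).reshape(-1,3); L=(Q-p)@R; m=(abs(L[:,0])<.04)&(abs(L[:,1])<.04)&(Q[:,2]>.036)&(Q[:,2]<.09)
    L=L[m];print(n,len(L)); 
    for a in L[::max(1,len(L)//12)]: print((a*1000).round())
```

```text
cx 281.09060219629237 203.50272537408532 bench [ 0.5474628  -0.24142343  0.0008901 ] [ 4.80998878e-01 -3.57735816e-01  3.50883162e-04] tinrim [ 0.4835087  -0.20746617  0.02602438] [ 0.46945322 -0.23914129  0.0195988 ] floor [ 0.46580698 -0.20511135  0.00295689]
tcp pix wrist (np.float64(281.25797443143597), np.float64(236.42827913200858)) scene (np.float64(311.6899979065987), np.float64(292.723822637009)) top (np.float64(345.274476331908), np.float64(249.20650059291322))
wrist z along col283 [(228, [0.456, -0.252, 0.031]), (240, [0.455, -0.252, 0.046]), (252, [0.455, -0.252, 0.062]), (264, [0.477, -0.26, 0.127]), (276, [0.476, -0.26, 0.131]), (288, [0.473, -0.258, 0.13]), (300, [0.451, -0.25, 0.093]), (312, [0.446, -0.248, 0.092]), (324, [0.442, -0.247, 0.093])]
scene 15
[ -3.  10. -55.]
[  0.   9. -51.]
[ -2.   9. -47.]
[  0.  10. -46.]
[  4.   9. -42.]
[ -2.  10. -45.]
[  1.   9. -40.]
[  3.  10. -40.]
[  6.   9. -36.]
[-10.   3. -35.]
[  2.   8. -34.]
[  5.   8. -31.]
[-11.   8. -41.]
[ -9.   9. -35.]
[-37.   2. -25.]
top 0
```

Run:
```python
from h import *
c=cap('wrist');P=cloud(c)
s=monitor.sense(); p=s['tcp_pos']; R=s['ee_rot']; L=(P-p)@R*1000
for v in(208,214,220,226,230,236,246): print(v,[(u,*L[v,u].round().astype(int).tolist(),c['color'][v,u].tolist()) for u in (240,262,270,276,280,283,286,290,296,304)])
```

```text
208 [(240, 20, -21, -15, [180, 175, 170]), (262, 20, -10, -15, [181, 175, 169]), (270, 20, -6, -16, [181, 174, 170]), (276, 20, -3, -15, [178, 172, 167]), (280, 19, -1, -14, [181, 175, 169]), (283, 20, 1, -15, [180, 173, 168]), (286, 12, 3, 12, [144, 131, 116]), (290, 12, 5, 12, [143, 129, 114]), (296, 13, 9, 10, [144, 130, 116]), (304, 13, 13, 11, [138, 125, 110])]
214 [(240, 18, -20, -20, [255, 255, 253]), (262, 18, -9, -22, [255, 255, 252]), (270, 18, -5, -20, [255, 255, 254]), (276, 18, -2, -21, [255, 255, 255]), (280, 18, -1, -20, [255, 255, 255]), (283, 18, 1, -21, [255, 255, 255]), (286, 9, 3, 12, [164, 152, 141]), (290, 9, 5, 12, [145, 133, 119]), (296, 9, 9, 11, [146, 136, 121]), (304, 9, 13, 11, [140, 125, 113])]
220 [(240, 6, -24, 9, [255, 255, 252]), (262, 6, -11, 10, [255, 255, 253]), (270, 6, -6, 9, [255, 255, 255]), (276, 6, -3, 10, [255, 255, 254]), (280, 6, -1, 10, [255, 255, 254]), (283, 15, 1, -21, [255, 255, 253]), (286, 5, 3, 13, [166, 154, 142]), (290, 5, 5, 12, [144, 131, 116]), (296, 5, 9, 11, [147, 135, 120]), (304, 6, 13, 11, [140, 129, 115])]
226 [(240, 2, 
[... 694 characters left out ...]
]
236 [(240, 38, -10, -110, [46, 48, 49]), (262, 11, -9, -34, [49, 47, 47]), (270, 12, -5, -35, [219, 212, 207]), (276, -3, -3, 8, [255, 255, 251]), (280, -4, -1, 10, [255, 255, 253]), (283, 7, 1, -20, [255, 255, 249]), (286, -5, 3, 12, [155, 144, 132]), (290, -4, 5, 11, [144, 133, 119]), (296, 12, 7, -34, [24, 26, 28]), (304, 38, 6, -110, [51, 52, 53])]
246 [(240, 38, -9, -117, [45, 46, 48]), (262, 11, -8, -46, [32, 35, 35]), (270, 10, -5, -43, [38, 38, 41]), (276, 10, -2, -42, [45, 45, 46]), (280, 10, 0, -43, [143, 137, 133]), (283, 10, 1, -43, [74, 72, 71]), (286, 10, 2, -43, [42, 43, 45]), (290, 10, 4, -43, [43, 42, 43]), (296, 11, 6, -46, [31, 31, 31]), (304, 38, 5, -117, [46, 48, 50])]
```

The wrist range data see the tin floor right under the TCP, so the visible fingertips end about 34 mm above the reported TCP. I'll open the gripper and measure them before descending.

Call:
drive_tool([
  {"claw":1,"delta_pos":[-20,0,0],"turn":0},
  {"claw":1,"delta_pos":[0,0,0],"turn":0},
  {"claw":1,"delta_pos":[0,0,0],"turn":0},
  {"claw":1,"delta_pos":[0,0,0],"turn":0},
  {"claw":1,"delta_pos":[0,0,0],"turn":0},
  {"claw":1,"delta_pos":[0,0,0],"turn":0},
])

```text
time_s: 6.78
tcp_pos: [0.4273, -0.2402, 0.0118]
ee_rot: [[0.933, -0.361, -0.0], [-0.361, -0.933, -0.0], [-0.0, 0.0, -1.0]]
wrist_force: [-1.3, 0.6, 0.1]
gripper_width: 0.601
gripper_force: 0.0
```

Run:
```python
from h import *
c=cap('wrist');d=cap('scene')
s=monitor.sense(); p=s['tcp_pos']; R=s['ee_rot']; print(p,s['gripper_width'])
L=(cloud(c)-p)@R*1000
# silhouettes: for columns, first row (from top) where local z<-22 and |x|<20
for u in range(100,470,12):
    r=[v for v in range(150,330) if L[v,u,2]<-23 and abs(L[v,u,0])<25]
    if r: print(u,r[0],L[r[0],u].round(),L[min(r[0]+3,419),u].round(), end=' | ')
im=np.hstack([c['color'][:,80:480,::-1],cv2.resize(d['color'][200:340,210:344,::-1],(400,420))])
cv2.imwrite('pics/w4.png',im)
```

```text
[ 0.42718083 -0.24016622  0.01179436] 0.6949665924369122
100 319 [  25.  -38. -125.] [  25.  -38. -126.] | 112 321 [  25.  -35. -125.] [  24.  -35. -126.] | 124 323 [  24.  -33. -125.] [  24.  -33. -125.] | 136 316 [  25.  -31. -123.] [  24.  -31. -123.] | 148 307 [  25.  -30. -119.] [  24.  -30. -119.] | 160 299 [  21.  -31. -108.] [  20.  -31. -109.] | 172 299 [ 12. -33. -93.] [ 14. -31. -99.] | 184 262 [ 11. -37. -63.] [  34.  -22. -117.] | 196 251 [ 12. -35. -52.] [ 12. -34. -56.] | 208 235 [ 12. -33. -34.] [ 12. -33. -36.] | 220 238 [ 10. -28. -32.] [ 10. -27. -37.] | 340 238 [ 10.  27. -33.] [ 10.  27. -37.] | 352 235 [ 12.  33. -32.] [ 12.  32. -37.] | 364 246 [ 11.  35. -45.] [ 12.  34. -51.] | 376 260 [ 12.  36. -62.] [  33.   22. -115.] | 388 299 [ 11.  33. -91.] [ 11.  32. -93.] | 400 299 [  20.   31. -107.] [  19.   31. -106.] | 412 300 [  25.   31. -116.] [  24.   31. -117.] | 424 312 [  25.   31. -122.] [  25.   31. -123.] | 436 322 [  25.   33. -125.] [  25.   32. -127.] | 448 321 [  25.   35. -125.] [  25.   35. -126.] | 460 323 [  25.   37. -126.] [  24.   37. -126.] |
```

View pics/w4.png

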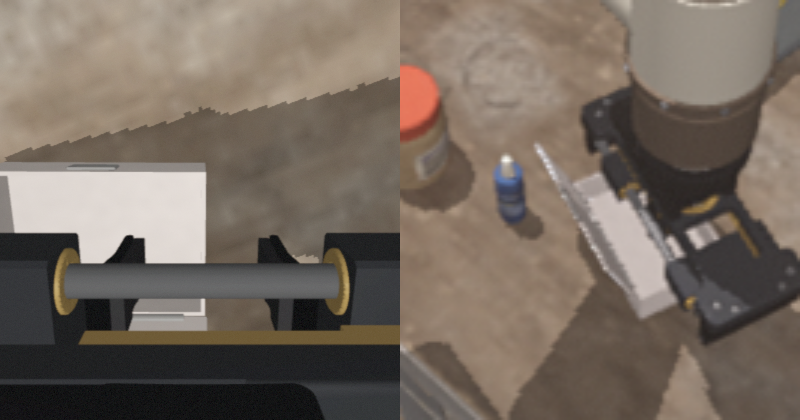

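The open fingertips (crop columns 130 and 270, ending near row 236) lie about 33 mm above the reported TCP, so the tip height is the reported z plus 33 mm. I'll descend further, watching the wrist force.

Call:
drive_tool([
  {"claw":1,"delta_pos":[0,0,0],"turn":0},
  {"claw":1,"delta_pos":[0,2,10],"turn":0},
  {"claw":1,"delta_pos":[0,0,10],"turn":0},
  {"claw":1,"delta_pos":[0,0,6],"turn":0},
  {"claw":1,"delta_pos":[0,0,0],"turn":0},
])

```text
time_s: 7.5
tcp_pos: [0.4258, -0.2419, -0.015]
ee_rot: [[0.933, -0.36, -0.002], [-0.36, -0.933, 0.0], [-0.002, 0.0, -1.0]]
wrist_force: [0.5, 0.1, 0.6]
gripper_width: 1.0
gripper_force: 0.0
```

Call:
drive_tool([
  {"claw":0,"delta_pos":[0,0,4],"turn":0},
  {"claw":0,"delta_pos":[0,0,4],"turn":0},
  {"claw":0,"delta_pos":[0,0,0],"turn":0},
  {"claw":0,"delta_pos":[0,0,0],"turn":0},
  {"claw":0,"delta_pos":[0,0,0],"turn":0},
  {"claw":0,"delta_pos":[0,0,0],"turn":0},
  {"claw":0,"delta_pos":[0,0,0],"turn":0},
  {"claw":0,"delta_pos":[0,0,0],"turn":0},
  {"claw":0,"delta_pos":[0,0,0],"turn":0},
  {"claw":0,"delta_pos":[0,0,0],"turn":0},
  {"claw":0,"delta_pos":[0,0,0],"turn":0},
  {"claw":0,"delta_pos":[0,0,0],"turn":0},
])

```text
time_s: 9.0
tcp_pos: [0.4267, -0.2418, -0.0221]
ee_rot: [[0.933, -0.36, 0.0], [-0.36, -0.933, 0.0], [0.0, -0.0, -1.0]]
wrist_force: [1.8, 2.4, -0.1]
gripper_width: 0.024
gripper_force: 30.0
```

Call:
drive_tool([
  {"claw":0,"delta_pos":[0,0,-1],"turn":0},
  {"claw":0,"delta_pos":[10,0,0],"turn":0},
  {"claw":0,"delta_pos":[20,0,0],"turn":0},
  {"claw":0,"delta_pos":[20,0,0],"turn":0},
  {"claw":0,"delta_pos":[20,0,0],"turn":0},
  {"claw":0,"delta_pos":[0,0,0],"turn":-0.05},
  {"claw":0,"delta_pos":[0,0,0],"turn":-0.05},
  {"claw":0,"delta_pos":[0,0,0],"turn":-0.05},
  {"claw":0,"delta_pos":[0,0,0],"turn":-0.05},
  {"claw":0,"delta_pos":[0,0,0],"turn":0},
])

```text
time_s: 10.25
tcp_pos: [0.4916, -0.2675, -0.0216]
ee_rot: [[0.986, -0.169, -0.001], [-0.169, -0.986, 0.0], [-0.001, 0.0, -1.0]]
wrist_force: [-0.4, -0.1, -2.6]
gripper_width: 0.019
gripper_force: 30.0
```

Call:
drive_tool([
  {"claw":0,"delta_pos":[0,-15,0],"turn":0},
  {"claw":0,"delta_pos":[0,-25,0],"turn":0},
  {"claw":0,"delta_pos":[0,-25,0],"turn":0},
  {"claw":0,"delta_pos":[0,-25,0],"turn":0},
  {"claw":0,"delta_pos":[0,-25,0],"turn":0},
  {"claw":0,"delta_pos":[0,-10,0],"turn":0},
  {"claw":0,"delta_pos":[0,0,0],"turn":0},
])

```text
time_s: 11.12
tcp_pos: [0.5128, -0.1433, -0.0212]
ee_rot: [[0.986, -0.167, -0.0], [-0.167, -0.986, -0.0], [-0.0, 0.0, -1.0]]
wrist_force: [-0.1, -0.4, -3.1]
gripper_width: 0.022
gripper_force: 30.0
```

Run:
```python
from h import *
c=cap('wrist');d=cap('scene')
s=monitor.sense(); p=s['tcp_pos']; R=s['ee_rot']; print(s['time_s'],p,R[:2,0],s['gripper_width'],s['gripper_force'],s['wrist_force'])
h=np.array([.6263,-.0987]);X=np.array([.986,-.165]);Y=np.array([.165,.986]); print('tcp rel hinge',(p[:2]-h)@X,(p[:2]-h)@Y)
cv2.imwrite('pics/w5.png',np.hstack([c['color'][:,80:480,::-1],cv2.resize(d['color'][140:300,240:392,::-1],(400,420))]))
```

```text
11.225 [ 0.51252954 -0.14425757 -0.02121303] [ 0.9857283  -0.16834381] 0.022509706248626422 30.007867704844102 [-0.53096292 -0.31580155 -3.54386988]
tcp rel hinge -0.10466067399172253 -0.06369189122301024
```

View pics/w5.png

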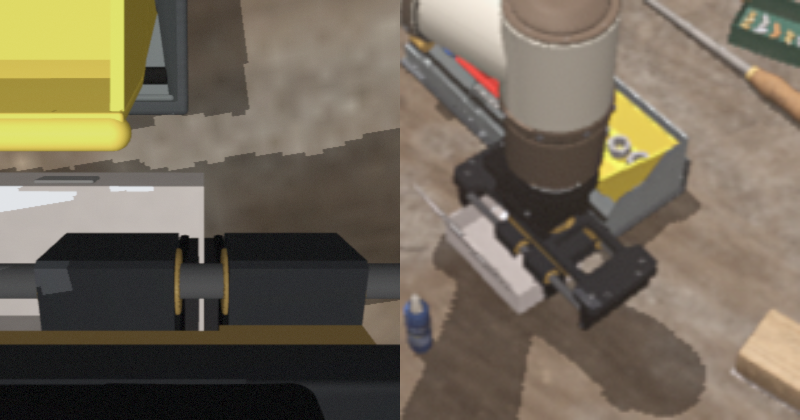

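The wrist half shows the tin held parallel to the yellow rim: the rim's lower edge is near row 150 and the tin's front rim near row 175. The scene half shows the tin standing in front of the bin. I'll check the remaining offset.

Run:
```python
from h import *
c=cap('wrist'); P=cloud(c); s=monitor.sense(); p=s['tcp_pos']; R=s['ee_rot']
h=cv2.cvtColor(c['color'],cv2.COLOR_RGB2HSV).astype(int);H,S,V=h[...,0],h[...,1],h[...,2]
m=(abs(H-27)<8)&(S>110); m[165:]=0
L=lambda q:((q-p)@R*1000).round(1)
us=np.arange(20,195,25); 
for u in us:
    v=np.where(m[:,u])[0].max(); print(u,v,'edge z.1',L(ray(c,u,v+.5,.100)),'depthz',P[v-4,u].round(4), end=' ')
    col=S[:,u]; g=cv2.cvtColor(c['color'],cv2.COLOR_RGB2GRAY)[:,u].astype(int); t=np.argmax(np.diff(g[158:190]))+158; print('tin',t,L(ray(c,u,t+1,.032)))
r=[np.where(m[v])[0].max() for v in range(125,146,5)]; print('right end',r,L(ray(c,max(r)+.5,135,.1035)))
```

```text
20 150 edge z.1 [  59.9  -51.4 -121.3] depthz [ 0.581  -0.1061  0.1026] tin 185 [  38.8 -101.7  -53.3]
45 150 edge z.1 [  59.9  -46.5 -121.3] depthz [ 0.5802 -0.1118  0.1044] tin 185 [ 38.8 -91.9 -53.3]
70 150 edge z.1 [  59.9  -41.6 -121.3] depthz [ 0.5794 -0.116   0.1037] tin 185 [ 38.8 -82.2 -53.3]
95 150 edge z.1 [  59.9  -36.7 -121.3] depthz [ 0.5786 -0.1207  0.1039] tin 185 [ 38.8 -72.5 -53.3]
120 150 edge z.1 [  59.9  -31.8 -121.3] depthz [ 0.5778 -0.1249  0.1032] tin 185 [ 38.8 -62.8 -53.3]
145 150 edge z.1 [  59.9  -26.9 -121.3] depthz [ 0.5771 -0.13    0.1042] tin 185 [ 38.8 -53.1 -53.3]
170 150 edge z.1 [  59.9  -21.9 -121.3] depthz [ 0.5763 -0.1344  0.104 ] tin 185 [ 38.8 -43.3 -53.3]
right end [np.int64(203), np.int64(205), np.int64(204), np.int64(203), np.int64(200)] [  63.2  -14.1 -124.8]
```

Call:
drive_tool([
  {"claw":0,"delta_pos":[5,-5,0],"turn":0},
  {"claw":0,"delta_pos":[5,-4,0],"turn":0},
  {"claw":0,"delta_pos":[0,0,1],"turn":0},
  {"claw":0.3,"delta_pos":[0,0,0],"turn":0},
  {"claw":0.3,"delta_pos":[0,0,0],"turn":0},
  {"claw":0.3,"delta_pos":[0,0,0],"turn":0},
  {"claw":0.3,"delta_pos":[0,0,0],"turn":0},
  {"claw":0.3,"delta_pos":[0,0,0],"turn":0},
  {"claw":0.3,"delta_pos":[0,0,-10],"turn":0},
  {"claw":0.3,"delta_pos":[0,0,-30],"turn":0},
  {"claw":0.3,"delta_pos":[0,0,-50],"turn":0},
  {"claw":0,"delta_pos":[0,0,-50],"turn":0},
])

```text
time_s: 12.78
tcp_pos: [0.5239, -0.1369, 0.1199]
ee_rot: [[0.986, -0.168, 0.0], [-0.168, -0.986, -0.0], [0.0, 0.0, -1.0]]
wrist_force: [1.4, 0.1, 0.4]
gripper_width: 0.251
gripper_force: 0.0
```

Call:
drive_tool([
  {"claw":0,"delta_pos":[40,-27,0],"turn":0},
  {"claw":0,"delta_pos":[40,-27,0],"turn":0},
  {"claw":0,"delta_pos":[0,0,0],"turn":0},
  {"claw":0,"delta_pos":[0,0,0],"turn":0},
  {"claw":0,"delta_pos":[0,0,30],"turn":0},
  {"claw":0,"delta_pos":[0,0,30],"turn":0},
  {"claw":0,"delta_pos":[0,0,0],"turn":0},
])

```text
time_s: 13.65
tcp_pos: [0.6089, -0.0977, 0.0559]
ee_rot: [[0.986, -0.169, -0.006], [-0.169, -0.986, -0.0], [-0.006, 0.001, -1.0]]
wrist_force: [-0.0, -0.9, 0.5]
gripper_width: 0.007
gripper_force: 0.0
```

Call:
drive_tool([
  {"claw":0,"delta_pos":[-10,0,0],"turn":0},
  {"claw":0,"delta_pos":[-5,0,4],"turn":0},
  {"claw":0,"delta_pos":[-5,0,4],"turn":0},
  {"claw":0,"delta_pos":[-4,0,5],"turn":0},
  {"claw":0,"delta_pos":[-4,0,5],"turn":0},
  {"claw":0,"delta_pos":[-3,0,5.5],"turn":0},
  {"claw":0,"delta_pos":[-3,0,5.5],"turn":0},
])

```text
time_s: 14.52
tcp_pos: [0.5781, -0.0913, 0.0282]
ee_rot: [[0.986, -0.168, -0.001], [-0.168, -0.986, -0.0], [-0.001, 0.0, -1.0]]
wrist_force: [0.3, 0.2, 0.7]
gripper_width: 0.006
gripper_force: 0.1
```

Call:
drive_tool([
  {"claw":0,"delta_pos":[-3,0,5],"turn":0},
  {"claw":0,"delta_pos":[-2,0,4],"turn":0},
  {"claw":0,"delta_pos":[0,0,0],"turn":0},
  {"claw":0,"delta_pos":[0,0,0],"turn":0},
])

```text
time_s: 15.02
tcp_pos: [0.5738, -0.0905, 0.02]
ee_rot: [[0.986, -0.168, 0.0], [-0.168, -0.986, -0.0], [0.0, -0.0, -1.0]]
wrist_force: [-0.5, -0.5, 0.0]
gripper_width: 0.004
gripper_force: 0.0
```

```bash
cat >> h.py <<'E'
p1=np.array([.5125,-.1443]); 
def H(): # hinge frame axes
    X=np.array([.9857,-.1683]);Y=np.array([.1683,.9857]); h=p1+.105*X+.063*Y; return h,X,Y
def rel(q):
    h,X,Y=H(); q=np.asarray(q); d=q[...,:2]-h; return np.stack([d@X,d@Y,q[...,2]-.042],-1)*1000
E
python3 - <<'E'
from h import *
s=monitor.sense(); print(s['time_s'],rel(s['tcp_pos']),'tip z rel',s['tcp_pos'][2]*1e3+33-42,s['gripper_width'],s['wrist_force'])
for n in('top','scene','wrist'):
    c=cap(n);h=cv2.cvtColor(c['color'],cv2.COLOR_RGB2HSV).astype(int);P=rel(cloud(c))
    m=(abs(h[...,0]-27)<8)&(h[...,1]>110)&(abs(P[...,1])<52)&(abs(P[...,0])<110)&(P[...,2]>-30)
    q=P[m]; print(n,len(q)); 
    for x in range(-90,60,10):
        r=q[abs(q[:,0]-x)<5]
        if len(r)>3: print(x,len(r),np.percentile(r[:,2],[5,50,95]).round())
E
```

```text
15.025 [-53.65553754   0.34419535 -22.00913892] tip z rel 10.990861076123885 0.0038912059279642653 [-0.54175381 -0.45113255  0.00971077]
top 92
-90 11 [ 93. 171. 272.]
-80 21 [  4. 122. 272.]
-70 18 [  4.   8. 132.]
-60 9 [ -0.   2. 100.]
-50 8 [-4.  0. 25.]
-40 14 [-6. -2. 32.]
-30 11 [-1.  8. 37.]
scene 566
-90 14 [86. 89. 95.]
-80 19 [5. 7. 9.]
-70 130 [ 4.  7. 12.]
-60 110 [ 1.  5. 17.]
-50 68 [-2.  1. 13.]
-40 39 [-3. -0. 86.]
-30 19 [ -0.  89. 124.]
-20 14 [-4.  3.  8.]
-10 4 [10. 11. 13.]
0 14 [11. 14. 17.]
10 32 [16. 71. 76.]
20 53 [40. 62. 74.]
30 42 [36. 41. 48.]
wrist 54681
-50 102 [-2. -1. 18.]
-40 1525 [-2. -0. 21.]
-30 5662 [  1. 104. 110.]
-20 5684 [ 4.  7. 98.]
-10 6719 [ 8. 10. 52.]
0 8006 [11. 14. 60.]
10 9882 [15. 22. 69.]
20 12344 [57. 68. 74.]
30 4732 [43. 50. 56.]
40 25 [-27.  -7.   8.]
```

Call:
drive_tool([
  {"claw":0,"delta_pos":[0,0,-40],"turn":0},
  {"claw":0,"delta_pos":[0,0,-40],"turn":0},
  {"claw":0,"delta_pos":[0,0,-40],"turn":0},
  {"claw":0,"delta_pos":[0,0,0],"turn":0},
])

```text
time_s: 15.68
tcp_pos: [0.5762, -0.0905, 0.144]
ee_rot: [[0.986, -0.167, 0.009], [-0.167, -0.986, 0.0], [0.009, -0.002, -1.0]]
wrist_force: [0.2, -0.1, -1.0]
gripper_width: 0.007
gripper_force: 0.0
```

```bash
cat > nuts.py <<'E'
from h import *
def look(tag,view=False):
    s=monitor.sense(); print(s['time_s'],'tool rel',rel(s['tcp_pos']).round(1),'tip',round(s['tcp_pos'][2]*1e3-9,1))
    for n in('wrist','top','scene'):
        c=cap(n);h=cv2.cvtColor(c['color'],cv2.COLOR_RGB2HSV).astype(int);P=rel(cloud(c))
        if n=='wrist': cv2.imwrite(f'pics/{tag}.png',c['color'][:,:,::-1])
        x,y,z=P[...,0],P[...,1],P[...,2]
        # height above the bin/tin surface
        s_=np.interp(x,[-71,-47,-39,9,28],[7,-2,-2,16,41])
        m=(x>-72)&(x<20)&(abs(y)<45)&(h[...,1]<90)&(z>s_+3)&(z<s_+25)
        t=(x>-130)&(x<-60)&(abs(y)<53)&(z>-34)&(z<-5)&(h[...,1]>=0)
        for nm,k in(('bin',m),('tin',t)):
            kk=cv2.morphologyEx(k.astype('uint8'),cv2.MORPH_OPEN,np.ones((2,2)))
            q,lab,st,ce=cv2.connectedComponentsWithStats(kk)
            for i in range(1,q):
                if st[i,4]>(60 if n=='wrist' else 8):
                    p=P[lab==i]; print(n,nm,st[i].tolist(),'c',np.median(p,0).round(),'ext',np.percentile(p,3,0).round(),np.percentile(p,97,0).round())
E
python3 -c "
from nuts import *
look('w6')"
```

```text
15.675 tool rel [-51.3   0.8 102. ] tip 135.0
wrist bin [267, 158, 30, 31, 587] c [-30.   0.  13.] ext [-43.  -9.  -1.] [-21.  10.  18.]
wrist bin [227, 163, 30, 30, 576] c [-35.  32.  13.] ext [-46.  21.  -0.] [-24.  41.  17.]
wrist bin [301, 162, 30, 30, 575] c [-34. -26.  13.] ext [-45. -36.  -1.] [-23. -15.  17.]
scene bin [290, 198, 10, 9, 54] c [-34.  28.   9.] ext [-46.  20.   0.] [-23.  41.  16.]
scene bin [300, 205, 15, 16, 94] c [-33. -16.  11.] ext [-46. -47.   1.] [-20.   8.  32.]
```

View pics/w6.png

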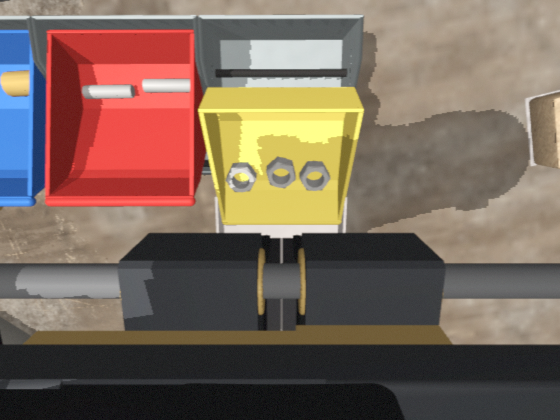

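The wrist view shows the open yellow bin with the nuts lying side by side on the slope at pixels (241,177), (281,172) and (315,176). The tin's rim is visible below the lip. I'll start with the middle nut.

Call:
drive_tool([
  {"claw":0.06,"delta_pos":[23,0,0],"turn":0},
  {"claw":0.06,"delta_pos":[23,0,0],"turn":0},
  {"claw":0.06,"delta_pos":[0,0,45],"turn":0},
  {"claw":0.06,"delta_pos":[0,0,45],"turn":0},
  {"claw":0.06,"delta_pos":[0,0,17],"turn":0},
  {"claw":0.06,"delta_pos":[0,0,8],"turn":0},
  {"claw":0.06,"delta_pos":[0,0,0],"turn":0},
])

```text
time_s: 16.7
tcp_pos: [0.6197, -0.0983, 0.0257]
ee_rot: [[0.986, -0.168, 0.002], [-0.168, -0.986, -0.0], [0.002, -0.0, -1.0]]
wrist_force: [0.0, -0.1, 0.2]
gripper_width: 0.059
gripper_force: 0.0
```

```bash
python3 -c "
from h import *
s=monitor.sense(); print(s['time_s'],rel(s['tcp_pos']).round(1),'tip',s['tcp_pos'][2]*1e3-9,s['wrist_force'].round(1),s['gripper_width'])"
```

```text
16.7 [ -7.1   0.4 -16.3] tip 16.676708932452435 [ 0.  -0.1  0.2] 0.05862745127330968
```

Call:
drive_tool([
  {"claw":0.06,"delta_pos":[-10,0,4],"turn":0},
  {"claw":0.06,"delta_pos":[-10,0,3],"turn":0},
  {"claw":0.06,"delta_pos":[-8,0,3],"turn":0},
  {"claw":0.06,"delta_pos":[-6,0,1.5],"turn":0},
  {"claw":0.06,"delta_pos":[-8,0,-1.5],"turn":0},
  {"claw":0.06,"delta_pos":[-8,0,-3],"turn":0},
  {"claw":0.06,"delta_pos":[-8,0,-3],"turn":0},
  {"claw":0.06,"delta_pos":[-8,0,-2],"turn":0},
  {"claw":0.06,"delta_pos":[-8,0,-1],"turn":0},
  {"claw":0.06,"delta_pos":[0,0,0],"turn":0},
  {"claw":0.06,"delta_pos":[0,0,-45],"turn":0},
  {"claw":0.06,"delta_pos":[0,0,-45],"turn":0},
])

```text
time_s: 18.2
tcp_pos: [0.5458, -0.0859, 0.1144]
ee_rot: [[0.986, -0.168, -0.001], [-0.168, -0.986, -0.0], [-0.001, 0.001, -1.0]]
wrist_force: [0.4, -1.2, -0.4]
gripper_width: 0.063
gripper_force: 0.0
```

```bash
python3 -c "
from nuts import *
look('w7')"
```

```text
18.2 tool rel [-82.    0.2  72.4] tip 105.4
wrist bin [302, 122, 35, 34, 728] c [-34. -25.  13.] ext [-44. -36.  -1.] [-23. -15.  17.]
wrist bin [218, 124, 35, 34, 718] c [-35.  32.  13.] ext [-46.  22.  -0.] [-25.  41.  17.]
wrist tin [344, 192, 8, 42, 230] c [-95. -53. -16.] ext [-111.  -54.  -28.] [-76. -52.  -8.]
wrist tin [269, 197, 29, 23, 340] c [-94.  -1. -27.] ext [-105.  -12.  -40.] [-84.   9. -26.]
wrist tin [277, 247, 12, 14, 163] c [-129.   -1.  -15.] ext [-130.   -5.  -30.] [-72.   3. 125.]
top tin [284, 214, 3, 7, 14] c [-98.   5. -33.] ext [-104.    1.  -42.] [-88.   8. -26.]
top tin [289, 214, 3, 7, 14] c [-95.  -8. -37.] ext [-102.  -12.  -46.] [-86.  -4. -26.]
scene bin [290, 198, 9, 9, 54] c [-34.  27.   8.] ext [-47.  20.   1.] [-25.  41.  18.]
scene bin [306, 212, 9, 9, 44] c [-36. -29.  13.] ext [-47. -47.   2.] [-26. -18.  32.]
scene tin [281, 227, 9, 9, 53] c [-91.  -4. -30.] ext [-103.  -11.  -40.] [-80.   8. -25.]
```

Call:
drive_tool([
  {"claw":0.06,"delta_pos":[37,13,0],"turn":0},
  {"claw":0.06,"delta_pos":[37,13,0],"turn":0},
  {"claw":0.06,"delta_pos":[0,0,45],"turn":0},
  {"claw":0.06,"delta_pos":[0,0,34],"turn":0},
  {"claw":0.06,"delta_pos":[0,0,10],"turn":0},
  {"claw":0.06,"delta_pos":[0,0,0],"turn":0},
])

```text
time_s: 19.1
tcp_pos: [0.6141, -0.1239, 0.0244]
ee_rot: [[0.986, -0.168, -0.002], [-0.168, -0.986, -0.0], [-0.002, 0.001, -1.0]]
wrist_force: [0.6, 0.2, 0.2]
gripper_width: 0.058
gripper_force: 0.1
```

Call:
drive_tool([
  {"claw":0.06,"delta_pos":[-10,0,4],"turn":0},
  {"claw":0.06,"delta_pos":[-10,0,3],"turn":0},
  {"claw":0.06,"delta_pos":[-8,0,3],"turn":0},
  {"claw":0.06,"delta_pos":[-6,0,1.5],"turn":0},
  {"claw":0.06,"delta_pos":[-8,0,-1.5],"turn":0},
  {"claw":0.06,"delta_pos":[-8,0,-3],"turn":0},
  {"claw":0.06,"delta_pos":[-8,0,-3],"turn":0},
  {"claw":0.06,"delta_pos":[-8,0,-2],"turn":0},
  {"claw":0.06,"delta_pos":[-8,0,-1],"turn":0},
  {"claw":0.06,"delta_pos":[0,0,0],"turn":0},
  {"claw":0.06,"delta_pos":[0,0,-45],"turn":0},
  {"claw":0.06,"delta_pos":[0,0,-45],"turn":0},
])

```text
time_s: 20.6
tcp_pos: [0.5414, -0.1115, 0.1145]
ee_rot: [[0.986, -0.168, -0.001], [-0.168, -0.986, -0.0], [-0.001, 0.001, -1.0]]
wrist_force: [0.9, 0.5, -0.0]
gripper_width: 0.062
gripper_force: 0.0
```

```bash
python3 -c "
from nuts import *
look('w8')"
```

```text
20.6 tool rel [-82.  -25.8  72.5] tip 105.5
wrist bin [180, 124, 35, 34, 748] c [-35.  32.  13.] ext [-46.  21.  -1.] [-25.  41.  17.]
wrist tin [314, 171, 5, 63, 193] c [-85. -53. -12.] ext [-108.  -54.  -24.] [-61. -53.  -9.]
wrist tin [238, 197, 28, 23, 329] c [-94.  -2. -27.] ext [-105.  -12.  -40.] [-84.   9. -26.]
wrist tin [268, 197, 29, 23, 351] c [-94. -27. -27.] ext [-106.  -37.  -40.] [-84. -16. -26.]
wrist tin [277, 247, 12, 14, 156] c [-129.  -27.  -16.] ext [-130.  -31.  -31.] [-72. -22. 122.]
top tin [284, 216, 3, 5, 10] c [-101.    5.  -29.] ext [-105.    1.  -42.] [-94.   8. -25.]
top tin [289, 216, 3, 5, 10] c [-97. -10. -36.] ext [-103.  -12.  -44.] [-91.  -7. -25.]
scene bin [290, 200, 9, 7, 34] c [-39.  25.   7.] ext [-88. -30.   1.] [-29.  40. 110.]
scene tin [281, 227, 16, 16, 103] c [-92. -18. -31.] ext [-103.  -37.  -40.] [-80.   6. -24.]
```

Call:
drive_tool([
  {"claw":0.06,"delta_pos":[25,-19,0],"turn":0},
  {"claw":0.06,"delta_pos":[25,-19,0],"turn":0},
  {"claw":0.06,"delta_pos":[24,-18,0],"turn":0},
  {"claw":0.06,"delta_pos":[0,0,45],"turn":0},
  {"claw":0.06,"delta_pos":[0,0,34],"turn":0},
  {"claw":0.06,"delta_pos":[0,0,10],"turn":0},
  {"claw":0.06,"delta_pos":[0,0,0],"turn":0},
])

```text
time_s: 21.62
tcp_pos: [0.6238, -0.0688, 0.0245]
ee_rot: [[0.986, -0.168, -0.001], [-0.168, -0.986, -0.001], [-0.001, 0.001, -1.0]]
wrist_force: [-0.3, -1.2, 1.0]
gripper_width: 0.057
gripper_force: 0.4
```

Call:
drive_tool([
  {"claw":0.06,"delta_pos":[-10,0,4],"turn":0},
  {"claw":0.06,"delta_pos":[-10,0,3],"turn":0},
  {"claw":0.06,"delta_pos":[-8,0,3],"turn":0},
  {"claw":0.06,"delta_pos":[-6,0,1.5],"turn":0},
  {"claw":0.06,"delta_pos":[-8,0,-1.5],"turn":0},
  {"claw":0.06,"delta_pos":[-8,0,-3],"turn":0},
  {"claw":0.06,"delta_pos":[-8,0,-3],"turn":0},
  {"claw":0.06,"delta_pos":[-8,0,-2],"turn":0},
  {"claw":0.06,"delta_pos":[-8,0,-1],"turn":0},
  {"claw":0.06,"delta_pos":[0,0,0],"turn":0},
  {"claw":0.06,"delta_pos":[0,0,-45],"turn":0},
  {"claw":0.06,"delta_pos":[0,0,-45],"turn":0},
])

```text
time_s: 23.12
tcp_pos: [0.5508, -0.0563, 0.1144]
ee_rot: [[0.986, -0.168, -0.001], [-0.168, -0.986, -0.001], [-0.001, 0.001, -1.0]]
wrist_force: [1.2, 0.5, -0.2]
gripper_width: 0.057
gripper_force: 0.0
```

```bash
python3 -c "
from nuts import *
look('w9')"
```

```text
23.125 tool rel [-82.   30.2  72.4] tip 105.4
wrist tin [268, 197, 28, 23, 337] c [-94.  29. -27.] ext [-105.   19.  -40.] [-84.  40. -26.]
wrist tin [305, 197, 29, 23, 337] c [-94.  -1. -27.] ext [-105.  -12.  -40.] [-84.  10. -26.]
wrist tin [335, 197, 29, 23, 360] c [-94. -26. -27.] ext [-106.  -38.  -40.] [-84. -15. -26.]
wrist tin [380, 196, 11, 38, 272] c [-96. -53. -17.] ext [-110.  -54.  -29.] [-48.  -3. 155.]
wrist tin [277, 247, 12, 14, 162] c [-129.   29.  -14.] ext [-131.   25.  -30.] [-72.  33. 125.]
top tin [273, 211, 8, 8, 32] c [-94.  32. -31.] ext [-105.   21.  -45.] [-87.  40. -25.]
top tin [289, 214, 3, 5, 10] c [-92.  -8. -32.] ext [-96. -12. -45.] [-85.  -4. -26.]
scene tin [274, 220, 9, 8, 50] c [-90.  26. -32.] ext [-103.   19.  -40.] [-79.  38. -25.]
scene tin [281, 227, 15, 15, 103] c [-92. -18. -30.] ext [-104.  -36.  -40.] [-82.   6. -24.]
```

Call:
drive_tool([
  {"claw":0,"delta_pos":[36,15,0],"turn":0},
  {"claw":0,"delta_pos":[36,15,0],"turn":0},
  {"claw":0,"delta_pos":[0,0,40],"turn":0},
  {"claw":0,"delta_pos":[0,0,33],"turn":0},
  {"claw":0,"delta_pos":[0,0,0],"turn":0},
])

```text
time_s: 23.9
tcp_pos: [0.6137, -0.0981, 0.0366]
ee_rot: [[0.986, -0.169, -0.009], [-0.169, -0.986, -0.0], [-0.009, 0.002, -1.0]]
wrist_force: [-0.6, -0.7, 0.5]
gripper_width: 0.005
gripper_force: 0.0
```

Call:
drive_tool([
  {"claw":0,"delta_pos":[8,0,0],"turn":0},
  {"claw":0,"delta_pos":[8,0,0],"turn":0},
  {"claw":0,"delta_pos":[8,0,0],"turn":0},
  {"claw":0,"delta_pos":[8,0,0],"turn":0},
  {"claw":0,"delta_pos":[7,0,0],"turn":0},
  {"claw":0,"delta_pos":[7,0,0],"turn":0},
  {"claw":0,"delta_pos":[7,0,0],"turn":0},
  {"claw":0,"delta_pos":[7,0,0],"turn":0},
  {"claw":0,"delta_pos":[0,0,0],"turn":0},
])

```text
time_s: 25.02
tcp_pos: [0.677, -0.1081, 0.041]
ee_rot: [[0.986, -0.168, 0.001], [-0.168, -0.986, -0.0], [0.001, -0.0, -1.0]]
wrist_force: [-0.3, -0.3, -0.3]
gripper_width: 0.008
gripper_force: 0.0
```

Call:
drive_tool([
  {"claw":0,"delta_pos":[0,0,-40],"turn":0},
  {"claw":0,"delta_pos":[0,0,-40],"turn":0},
  {"claw":0,"delta_pos":[-40,0,0],"turn":0},
  {"claw":0,"delta_pos":[-40,0,0],"turn":0},
  {"claw":0,"delta_pos":[-37,0,0],"turn":0},
  {"claw":0,"delta_pos":[0,0,0],"turn":0},
])

```text
time_s: 25.78
tcp_pos: [0.5585, -0.0881, 0.1216]
ee_rot: [[0.986, -0.168, -0.0], [-0.168, -0.986, 0.0], [-0.0, -0.0, -1.0]]
wrist_force: [0.9, 0.1, 0.4]
gripper_width: 0.005
gripper_force: 0.0
```

```bash
cat > st.py <<'E'
from h import *
s=monitor.sense(); print(s['time_s'],rel(s['tcp_pos']).round(1),'tip',round(s['tcp_pos'][2]*1e3-9,1),s['wrist_force'].round(1))
for n in('wrist','scene','top'):
    c=cap(n);h=cv2.cvtColor(c['color'],cv2.COLOR_RGB2HSV).astype(int);P=rel(cloud(c));x,y,z=P[...,0],P[...,1],P[...,2]
    for nm,m,y0 in(('yel',(abs(h[...,0]-27)<8)&(h[...,1]>110),0),('red',((h[...,0]<6)|(h[...,0]>174))&(h[...,1]>140),106),('blu',(abs(h[...,0]-112)<12)&(h[...,1]>110),212)):
        q=P[m&(abs(y-y0)<50)&(abs(x)<100)&(z>-20)&(z<85)]
        f=q[q[:,2]>54]; print(n,nm,len(q),'hi z pts: minx, max z',(np.percentile(f[:,0],[3,50]).round(1),np.percentile(f[:,2],97).round(1)) if len(f)>4 else None)
    t=P[(x>-175)&(x<-50)&(abs(y)<60)&(z>-12)&(h[...,1]<60)&(z<75)]
    if len(t)>9: print('  tin/lid',len(t),np.percentile(t,[2,50,98],0).round().tolist())
E
python3 st.py
```

```text
25.775 [-69.1   0.2  79.6] tip 112.6 [0.9 0.1 0.4]
wrist yel 30706 hi z pts: minx, max z (array([-43.8, -38.5]), np.float64(63.4))
wrist red 30436 hi z pts: minx, max z (array([-44.4, -38.7]), np.float64(63.5))
wrist blu 2033 hi z pts: minx, max z (array([-43.3, -32.3]), np.float64(61.4))
  tin/lid 375 [[-150.0, -55.0, -12.0], [-81.0, 0.0, -9.0], [-50.0, 57.0, 51.0]]
scene yel 812 hi z pts: minx, max z (array([-46.5, -42.8]), np.float64(65.3))
scene red 187 hi z pts: minx, max z (array([-46.3, -43.1]), np.float64(65.7))
scene blu 291 hi z pts: minx, max z (array([-47. , -42.7]), np.float64(65.9))
  tin/lid 262 [[-162.0, -56.0, -12.0], [-135.0, -7.0, -4.0], [-52.0, 57.0, 69.0]]
top yel 20 hi z pts: minx, max z (array([-46.8, -41.5]), np.float64(64.9))
top red 10 hi z pts: minx, max z None
top blu 281 hi z pts: minx, max z None
  tin/lid 343 [[-162.0, -52.0, -11.0], [-147.0, 5.0, 26.0], [-76.0, 59.0, 67.0]]
```

Call:
drive_tool([
  {"claw":0,"delta_pos":[0,0,40],"turn":0},
  {"claw":0,"delta_pos":[0,0,22],"turn":0},
  {"claw":0,"delta_pos":[8,0,0],"turn":0},
  {"claw":0,"delta_pos":[2,0,0],"turn":0},
  {"claw":0,"delta_pos":[1,0,0],"turn":0},
  {"claw":0,"delta_pos":[0,0,0],"turn":0},
])

```text
time_s: 26.68
tcp_pos: [0.5712, -0.0901, 0.0591]
ee_rot: [[0.986, -0.168, -0.001], [-0.168, -0.986, 0.0], [-0.001, -0.0, -1.0]]
wrist_force: [-1.2, 0.5, -0.6]
gripper_width: 0.005
gripper_force: 1.3
```

Call:
drive_tool([
  {"claw":0,"delta_pos":[1,0,0],"turn":0},
  {"claw":0,"delta_pos":[1,0,0],"turn":0},
  {"claw":0,"delta_pos":[0,0,0],"turn":0},
])

```text
time_s: 27.05
tcp_pos: [0.5713, -0.0903, 0.059]
ee_rot: [[0.986, -0.168, -0.004], [-0.168, -0.986, 0.0], [-0.004, 0.0, -1.0]]
wrist_force: [-7.7, 1.8, 2.7]
gripper_width: 0.006
gripper_force: 3.7
```

Call:
drive_tool([
  {"claw":0,"delta_pos":[-10,0,0],"turn":0},
  {"claw":0,"delta_pos":[0,0,-50],"turn":0},
  {"claw":0,"delta_pos":[0,0,-50],"turn":0},
  {"claw":0,"delta_pos":[-42,0,0],"turn":0},
  {"claw":0,"delta_pos":[-42,0,0],"turn":0},
  {"claw":0,"delta_pos":[-42,0,0],"turn":0},
  {"claw":0,"delta_pos":[0,0,45],"turn":0},
  {"claw":0,"delta_pos":[0,0,40],"turn":0},
  {"claw":0,"delta_pos":[0,0,20],"turn":0},
  {"claw":0,"delta_pos":[0,0,0],"turn":0},
])

```text
time_s: 28.3
tcp_pos: [0.4397, -0.0677, 0.0535]
ee_rot: [[0.986, -0.167, 0.0], [-0.167, -0.986, -0.0], [0.0, 0.0, -1.0]]
wrist_force: [-0.8, 0.1, 0.9]
gripper_width: 0.004
gripper_force: 0.0
```

```bash
python3 st.py
```

```text
28.3 [-189.6    0.3   11.5] tip 44.5 [-0.8  0.1  0.9]
wrist yel 0 hi z pts: minx, max z None
wrist red 0 hi z pts: minx, max z None
wrist blu 0 hi z pts: minx, max z None
  tin/lid 22274 [[-159.0, -54.0, -10.0], [-148.0, 2.0, 36.0], [-88.0, 57.0, 68.0]]
scene yel 1340 hi z pts: minx, max z (array([-46.4, -42.2]), np.float64(65.2))
scene red 914 hi z pts: minx, max z (array([-46.8, -42.3]), np.float64(64.8))
scene blu 331 hi z pts: minx, max z None
  tin/lid 133 [[-161.0, -56.0, -12.0], [-80.0, -40.0, -9.0], [-51.0, 57.0, 68.0]]
top yel 1397 hi z pts: minx, max z (array([-47.2, -43.6]), np.float64(66.8))
top red 1209 hi z pts: minx, max z (array([-47.4, -43.1]), np.float64(65.6))
top blu 1246 hi z pts: minx, max z (array([-48.1, -43.9]), np.float64(64.9))
  tin/lid 57 [[-101.0, -52.0, -12.0], [-59.0, 2.0, -10.0], [-50.0, 59.0, 54.0]]
```

Call:
drive_tool([
  {"claw":0,"delta_pos":[10,0,0],"turn":0},
  {"claw":0,"delta_pos":[8,0,0],"turn":0},
  {"claw":0,"delta_pos":[8,0,0],"turn":0},
  {"claw":0,"delta_pos":[8,0,0],"turn":0},
  {"claw":0,"delta_pos":[8,0,0],"turn":0},
  {"claw":0,"delta_pos":[8,0,0],"turn":0},
  {"claw":0,"delta_pos":[8,0,0],"turn":0},
  {"claw":0,"delta_pos":[8,0,0],"turn":0},
  {"claw":0,"delta_pos":[0,0,0],"turn":0},
  {"claw":0,"delta_pos":[0,0,0],"turn":0},
  {"claw":0,"delta_pos":[0,0,0],"turn":0},
])

```text
time_s: 29.82
tcp_pos: [0.5042, -0.0787, 0.0539]
ee_rot: [[0.986, -0.168, -0.0], [-0.168, -0.986, 0.0], [-0.0, 0.0, -1.0]]
wrist_force: [-0.4, -0.3, -0.3]
gripper_width: 0.005
gripper_force: 0.0
```

```bash
python3 st.py | grep -v -e red -e blu
```

```text
29.825 [-124.2    0.3   11.9] tip 44.9 [-0.4 -0.3 -0.3]
wrist yel 20448 hi z pts: minx, max z (array([-44.7, -40.1]), np.float64(63.5))
  tin/lid 26535 [[-127.0, -53.0, -7.0], [-89.0, 1.0, -6.0], [-54.0, 56.0, 50.0]]
scene yel 1264 hi z pts: minx, max z (array([-45.3, -40. ]), np.float64(65.9))
  tin/lid 795 [[-136.0, -55.0, -10.0], [-114.0, -23.0, -5.0], [-58.0, 54.0, 55.0]]
top yel 792 hi z pts: minx, max z None
  tin/lid 48 [[-130.0, -54.0, -11.0], [-112.0, -48.0, -6.0], [-92.0, -37.0, -2.0]]
```

Call:
drive_tool([
  {"claw":0,"delta_pos":[0,0,-40],"turn":0},
  {"claw":0,"delta_pos":[0,0,-50],"turn":0},
  {"claw":0,"delta_pos":[0,0,-50],"turn":0},
  {"claw":0,"delta_pos":[-40,0,-30],"turn":0},
  {"claw":0,"delta_pos":[-40,0,0],"turn":0},
  {"claw":0,"delta_pos":[0,0,0],"turn":0},
  {"claw":0,"delta_pos":[0,0,0],"turn":0},
])

```text
time_s: 30.85
tcp_pos: [0.4261, -0.0653, 0.2241]
ee_rot: [[0.986, -0.168, 0.001], [-0.168, -0.986, -0.0], [0.001, -0.0, -1.0]]
wrist_force: [-0.0, -0.8, 0.0]
gripper_width: 0.006
gripper_force: 0.0
```

```bash
python3 st.py
python3 - <<'E'
from h import *
import pickle
D=pickle.load(open('d0.pkl','rb'))
c=cap('wrist');P=rel(cloud(c)); x,y,z=P[...,0],P[...,1],P[...,2]
for xx in(-60,-75,-95,-115,-130): print(xx,[round(float(np.median(z[(abs(x-xx)<3)&(abs(y-yy)<5)])),1) if ((abs(x-xx)<3)&(abs(y-yy)<5)).any() else None for yy in(-45,0,45)])
for n in('top','scene'):
    a=D[n];b=cap(n);d=cv2.absdiff(a['color'],b['color']).max(2)
    pts={'top':{'jar':(251,272),'glue':(290,266),'sander':(390,200),'whet':(167,245)},'scene':{'jar':(210,240),'glue':(247,262),'sander':(395,280),'whet':(173,185)}}[n]
    for k,(u,v) in pts.items():
        print(n,k,d[v-14:v+14,u-14:u+14].mean().round(1),np.abs(a['range_z']-b['range_z'])[v-14:v+14,u-14:u+14].mean().round(4))
E
```

```text
30.85 [-203.5    0.4  182.1] tip 215.1 [-0.  -0.8  0. ]
wrist yel 0 hi z pts: minx, max z None
wrist red 0 hi z pts: minx, max z None
wrist blu 0 hi z pts: minx, max z None
  tin/lid 10376 [[-133.0, -53.0, -8.0], [-91.0, 1.0, -6.0], [-54.0, 56.0, -4.0]]
scene yel 1341 hi z pts: minx, max z (array([-46.4, -42.5]), np.float64(65.1))
scene red 653 hi z pts: minx, max z (array([-46.1, -38.9]), np.float64(64.3))
scene blu 515 hi z pts: minx, max z None
  tin/lid 1261 [[-135.0, -55.0, -9.0], [-96.0, -2.0, -5.0], [-54.0, 56.0, -2.0]]
top yel 1392 hi z pts: minx, max z (array([-47.5, -43.8]), np.float64(66.4))
top red 1222 hi z pts: minx, max z (array([-47.1, -43.4]), np.float64(65.4))
top blu 1246 hi z pts: minx, max z (array([-48., -44.]), np.float64(65.5))
  tin/lid 14 [[-70.0, 48.0, -11.0], [-60.0, 56.0, -6.0], [-56.0, 60.0, -3.0]]
-60 [-6.1, -6.4, -6.2]
-75 [-6.2, -5.7, -5.6]
-95 [-6.3, -5.6, -5.8]
-115 [-6.1, -5.4, -6.1]
-130 [-6.7, -6.4, -6.3]
top jar 12.9 0.0239
top glue 44.8 0.1153
top sander 4.2 0.0156
top whet 68.1 0.5851
scene jar 31.0 0.0074
scene glue 43.7 0.017
scene sander 22.0 0.0149
scene whet 20.5 0.0196
```

Run:
```python
from h import *
import pickle
D=pickle.load(open('d0.pkl','rb')); ok=True
b=cap('scene')
def mom(c,box,f):
    u0,v0,u1,v1=box; h=cv2.cvtColor(c['color'],cv2.COLOR_RGB2HSV).astype(int)[v0:v1,u0:u1]; m=f(h[...,0],h[...,1],h[...,2]); ys,xs=np.where(m); return len(xs),(xs.mean()+u0).round(1),(ys.mean()+v0).round(1)
for n,box,f in(('glue',(232,245,262,280),lambda H,S,V:(abs(H-114)<12)&(S>90)),('jar',(185,215,240,255),lambda H,S,V:((H<9)|(H>174))&(S>150)),('sander',(360,250,430,310),lambda H,S,V:(abs(H-14)<6)&(S>75)&(V>105)),('stone',(140,165,200,205),lambda H,S,V:(S<35)&(V>90))):
    x,y=mom(D['scene'],box,f),mom(b,box,f); print(n,x,y)
```

```text
glue (20, np.float64(245.6), np.float64(259.4)) (22, np.float64(245.8), np.float64(259.5))
jar (336, np.float64(208.6), np.float64(235.3)) (503, np.float64(209.0), np.float64(233.8))
sander (524, np.float64(393.6), np.float64(284.8)) (1189, np.float64(395.3), np.float64(280.0))
stone (652, np.float64(172.3), np.float64(184.2)) (605, np.float64(172.2), np.float64(183.8))
```

Apart from lighting and shadow differences, the bystanders are where they started.

```bash
python3 -c "
from station import ticket
print(ticket.finish_job())"
```

```text
the job is handed in; nothing more can be done
None
```

The job is handed in: all three nuts are in the tin with its lid shut, the yellow bin is pushed home, the red and blue bins stayed shut, and the bystanders look unmoved, at about 31 s of robot time.

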